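# Dock the carrier plate and start its locking screw by feel

### The job

Slide the flat carrier plate, tab end last, into the slot of the aluminium dock until it is fully home against the stop. Then start the dock's locking screw as one starts a thread by hand: turn its black collar backward (anticlockwise from above) until the bolt is felt to drop, then forward (clockwise) one full turn from there, and finish while still gripping the collar, holding the screw started. Leave the cups, the tape roll and the black marker pen where they are.

Things in the scene. Friction and masses are not known exactly. Their poses are not given: they have to be found in the camera images.
- dock: Fixed aluminium dock, 93 mm long, 115 wide, flat roof 20 mm above the worktop. Origin: on the worktop at the centre of the slot's mouth; +x points into the slot, z up. The slot is 83 mm wide, 12 high, without floor (the plate rides on the worktop), and ends at a stop 85 mm in. The locking screw stands on the roof at x = 55, y = 0: a fixed steel boss (radius 29, then 24) up to z = 44.5
- mouth (a point): same point as the dock's origin. Two guide wings, 12 mm high, flare from here 45 mm outward (toward the dock's -x), to about 55 mm either side at their ends
- carrier: Loose flat grey plate, 160 mm long (x), 80 wide (y), 10 thick, 0.25 kg. Origin: centre of its underside; it lies flat, z up; +x points to the leading end, which enters the slot first. A square 16 mm hole goes through it at x = +50, an upright tab stands at x = -50. Fully home, its origin lies at dock x = +5 mm, y = 0, with the same axes
- tab (a point): grip point in the plate's tab, 36 mm above the plate's underside, on the tab's centre; axes as the plate. The tab is 36 mm long (x), 16 mm thick (y) and reaches from z = 10 to z = 51 mm: grip it across the 16 mm
- collar: Black knurled round collar of the locking screw, 36 mm diameter, 32 high; origin: centre of its underside, 45 mm above the worktop, z up. Turns by hand (0.05 to 0.1 N m), stays at its height, keeps its angle when let go; at a hard stop it slips harmlessly on the bolt (0.2 N m). Its lowest 4 mm are a steel flange (radius 22, nib to radius 30 on +x): grip above it. Clockwise from above is forward
- collar_grip (a point): on the collar's axis, 26 mm above its underside: a good TCP height to grip it
- bolt (a joint): How far (m) the sprung bolt has sunk through the collar; it turns with the collar, about 1.5 N pushes it down (no pressing needed). 0 at the start, resting on the thread's crest. Turned backward 0.4 to 1.5 rad (unseen, differs each time) it drops to about 0.009; a hard stop follows 0.35 rad farther. Then it sinks 8.5 mm per turn forward: about 0.0172 after one turn, hard stop at 0.0195
- bolt_top (a point): top of the bolt, a bright 16 mm steel pin; it stands 24 mm above the collar's top face at the start, 15.5 after the drop, 7 after one turn forward. Turned forward without the drop it jams after 0.4 to 1.4 rad. Its 10 mm tip is 21 mm above the worktop at the start and enters the plate's hole during the forward turn; a plate not home catches it
- cup_a: white-lidded specimen cup, 56 mm diameter, 57 high; origin: centre of underside; bystander
- cup_b: white-lidded specimen cup, 56 mm diameter, 57 high; origin: centre of underside; bystander
- tape: white tape roll lying flat, 58 mm diameter, 20 high; origin: centre of underside; bystander
- pen: black marker pen lying down, 150 mm long, 14 mm thick; bystander

How it is judged:
On the way, in this order (a step that is already met when the one before it is completed fails the run):
1. the carrier plate lies fully home in the slot (x of carrier in the frame of dock between 0.002 and 0.009 m and angle between the x axis of carrier and the x axis of dock, either way round below 0.06 rad and y of carrier in the frame of dock between -0.004 and 0.004 m), for 0.2 s.
2. the bolt has dropped through the thread's entry, before any forward turn (value of joint bolt between 0.0075 and 0.0108 m), for 0.1 s.
At the end, for the whole second after the job is handed in: the plate is home (its origin within 4 mm of fully home, aligned within 0.06 rad, flat); the bolt has sunk 15.3 to 18.7 mm, that is one turn forward after the drop to within about a fifth of a turn, and is at rest; the fingers still grip the collar with more than 3 N (x of carrier in the frame of dock between 0.001 and 0.009 m and angle between the x axis of carrier and the x axis of dock, either way round below 0.06 rad and angle between carrier's own z axis and vertical below 0.06 rad and value of joint bolt between 0.0153 and 0.0187 m and velocity of joint bolt below 0.002 m/s and linear speed of carrier below 0.01 m/s and contact force between the fingers and collar above 3 N and y of carrier in the frame of dock between -0.004 and 0.004 m); the arm keeps its last pose, push and grip.
It fails at once if a bystander is moved more than 20 mm (distance of any of cup_a, cup_b, tape, pen from where it was at the start of the episode above 0.02 m).
It also fails if it takes over 72 s, if anything falls off the work surface, if the arm or the gripper's body presses on something with over 40 N, if the wrist force passes 120 N, or if a joint passes its speed limit or range.

### The arm

A 7-joint arm with a two-finger parallel gripper is mounted at the origin on a cart in front of the work surface, level with it; the furniture and walls round the work are solid. World frame = base frame: x ahead of the robot, y to its left, z up, the work surface at z = 0. Lengths are in m, angles in rad, forces in N, time in s.
With the tool pointing down it reaches from about 0.4 to 0.875 m from the base axis. Payload 19.3 kg.
Tool frame: the origin (TCP) lies between the finger pads, 19 mm behind the fingertips; this is the grasp point; z points along the fingers, y is the line along which they close (so a half turn about z gives the same grasp; the last joint's range is limited). The gripper opens to 85 mm and grips with 20 to 120 N. Pads are 22 mm wide; open, the fingers measure 114 mm over their backs; the gripper's body (76 mm by 85 mm) begins 54 mm behind the grasp point. The pads swing forward as they close: fully open they stand 13 mm farther back than shut.
Start: joints at [-1.302, 0.521, -0.036, 1.599, 0.021, 1.021, -0.113], TCP at [0.208, 0.589, 0.25] pointing down, gripper open.
Joint ranges: [-2.91, 2.91], [-0.3, 2.13], [-1.5, 1.42], [0.17, 2.43], [-1.26, 4.41], [0.16, 1.93], [-2.52, 2.52]. Speed limits (rad/s): [1.89, 1.89, 2.39, 2.39, 3.01, 3.01, 3.01].

### API

Orientations are given as a unit quaternion [x, y, z, w].
In Python, from station import env, cams, readout gives the robot as it stands (env), with the cameras (cams) and the readings (readout).
- The arm moves only by the shell command python3 jog.py 'ROWS' [FORCE]. ROWS is a JSON list that holds a single list of rows (three levels of brackets), with 1 to 5 rows, each of 7 numbers: the finger opening in m, then dx, dy, dz in m, then a rotation vector rx, ry, rz in rad; each row shifts and turns the commanded pose from where the row before left it, along the tool's axes as they then stand; what a row does not reach is not made up. A row lasts 1/10 s, in which the tool goes at most 0.05 m and 0.15 rad, less where a joint would pass 70% of its speed; a pose out of reach is approached as far as the arm can. The fingers move at their own pace and stop on an object; FORCE is the grip in N (left out, the last holds). Time passes only in rows, so rows that do not move let the fingers close. It prints the time, the measured TCP pose, the force, the opening and the grip force at its end. Input that does not fit is refused with a message, and nothing moves.
- readout.get_obs(): the state, without advancing time (a new reading comes with each control period).
- cams.read_camera(name): name is "side" or "top" or "wrist"; returns a dict with "img" (384x512x3 uint8, blue, green, red), "fx", "fy", "cx", "cy" (pixels), "rvec" (rotation vector, rad) and "tvec" (3), from world to camera coordinates, as OpenCV has them. Camera axes: x right, y down, z forward; pixel columns grow to the right and rows downward; lengths in m; the calibration is good to about 2 mm. A picture is of the moment at which its call begins. There is no depth.
- env.sign_off(): hands the job in; it is judged then, once.
The state is a dict: "time": time; "joint_positions": joint angles; "joint_vel": joint speeds; "joint_torque": joint torques, N m; "ee_pos": TCP position; "ee_rot": TCP orientation; "ft_force": force on the tool from outside, world axes, zero at the start; "torque": the same for the moment, N m; "width": finger opening in m; "gripper_force": force on a finger pad.
Only numpy, scipy, OpenCV 4.12 (cv2) and the standard library are available. Lean on these libraries where they do the work, as an engineer would, in place of code of your own. Each camera call takes 0.05 s, during which the arm holds its last target. There are 200 camera calls.

## Working session

There is one attempt and no reset: what is moved stays moved. The work goes in short steps, Python scripts to look and compute and a shell command to move; the robot and the scene stay as the last step left them, time stands still between calls to the robot, and variables do not carry over. Pictures are saved under pics/ and viewed, at most 10 in all, crops included, and the job is handed in when it is done.

```bash
ls; mkdir -p pics; cat > h.py <<'E'
import numpy as np, cv2
from station import env, cams, readout
from scipy.spatial.transform import Rotation as R
def cam(n):
    c=cams.read_camera(n); return c
def ray(c,u,v):
    Rm=cv2.Rodrigues(np.array(c["rvec"],float))[0]; t=np.array(c["tvec"],float).ravel()
    d=Rm.T@np.array([(u-c["cx"])/c["fx"],(v-c["cy"])/c["fy"],1.]); return -Rm.T@t, d/np.linalg.norm(d)
def onz(c,u,v,z):
    o,d=ray(c,u,v); return o+d*(z-o[2])/d[2]
def tri(*rs):
    A=sum(np.eye(3)-np.outer(d,d) for o,d in rs); b=sum((np.eye(3)-np.outer(d,d))@o for o,d in rs)
    p=np.linalg.solve(A,b); return p,[np.linalg.norm((np.eye(3)-np.outer(d,d))@(p-o)) for o,d in rs]
def proj(c,p):
    return cv2.projectPoints(np.array(p,float).reshape(-1,3),np.array(c["rvec"],float),np.array(c["tvec"],float),np.array([[c["fx"],0,c["cx"]],[0,c["fy"],c["cy"]],[0,0,1.]]),None)[0].reshape(-1,2)
E
python3 - <<'E'
from h import *
import pickle
C={n:cam(n) for n in("side","top")}
pickle.dump(C,open("c0.pkl","wb"))
for n in C:
    cv2.imwrite(f"pics/{n}0.png",cv2.resize(C[n]["img"],(768,576),interpolation=cv2.INTER_CUBIC)); print(n,ray(C[n],256,192),C[n]["fx"])
o=readout.get_obs();print(o["time"],o["ee_pos"],R.from_quat(o["ee_rot"]).as_matrix(),o["width"])
E
```

```text
jog.py
pics
station.py
side (array([-0.02352363, -0.82628021,  0.51572556]), array([ 0.50669349,  0.75871703, -0.40940221])) 458.9570768160117
top (array([4.07135560e-01, 1.34100757e-03, 1.43288583e+00]), array([ 0.09975341,  0.0292522 , -0.99458211])) 437.6620484451071
0.1 [0.20764645 0.58920483 0.24949407] [[-9.43151705e-01  3.32362430e-01 -2.77606149e-04]
 [ 3.32362540e-01  9.43151203e-01 -9.74789931e-04]
 [-6.21589763e-05 -1.01164067e-03 -9.99999486e-01]] 0.08500826017084964
```

View pics/side0.png

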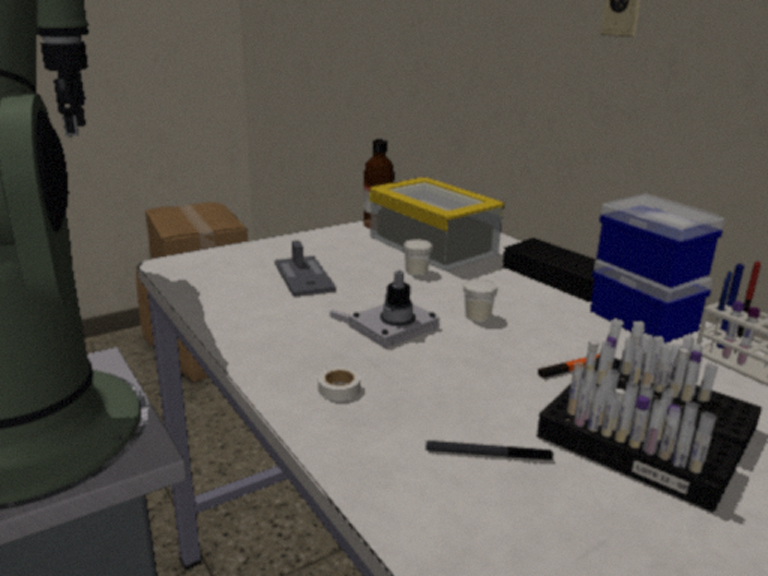

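View pics/top0.png

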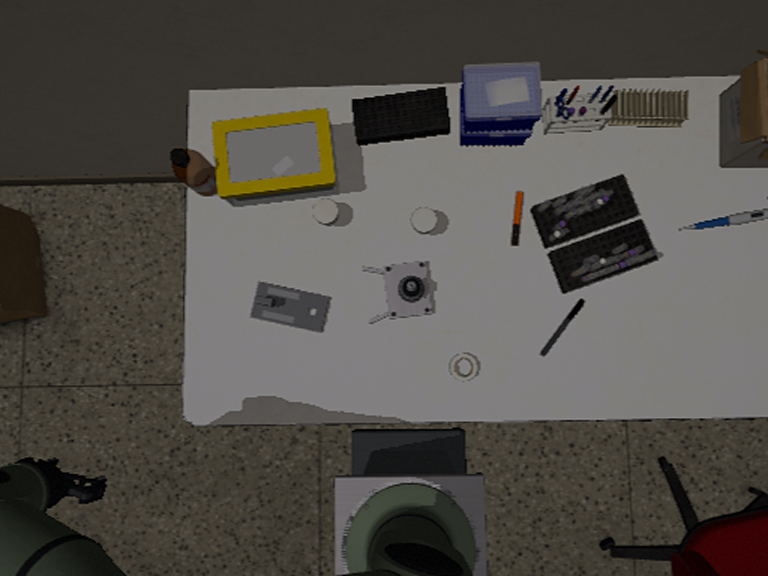

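The side view shows the tab at (297,250) and the screw at (398,295). In the top view, the carrier is at about (290,306), with its tab on the left at (270,300) and the hole at (313,311). The dock is at (408,290) with its mouth facing left, toward the carrier. Next I'll enlarge both.

```bash
python3 - <<'E'
from h import *
import pickle
C=pickle.load(open("c0.pkl","rb"))
a=C["top"]["img"][165:235,160:300]; b=C["side"]["img"][150:240,180:300]
a=cv2.resize(cv2.convertScaleAbs(a,alpha=1.4),None,fx=5.5,fy=5.5,interpolation=cv2.INTER_CUBIC)
cv2.imwrite("pics/topc.png",a)
b=cv2.resize(cv2.convertScaleAbs(b,alpha=1.3),None,fx=6.4,fy=6.4,interpolation=cv2.INTER_CUBIC)
cv2.imwrite("pics/sidec.png",b)
E
```

```text
(no output)
```

View pics/topc.png

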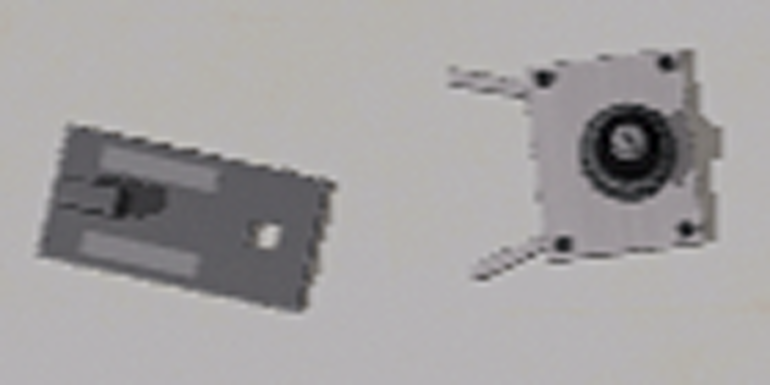

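View pics/sidec.png

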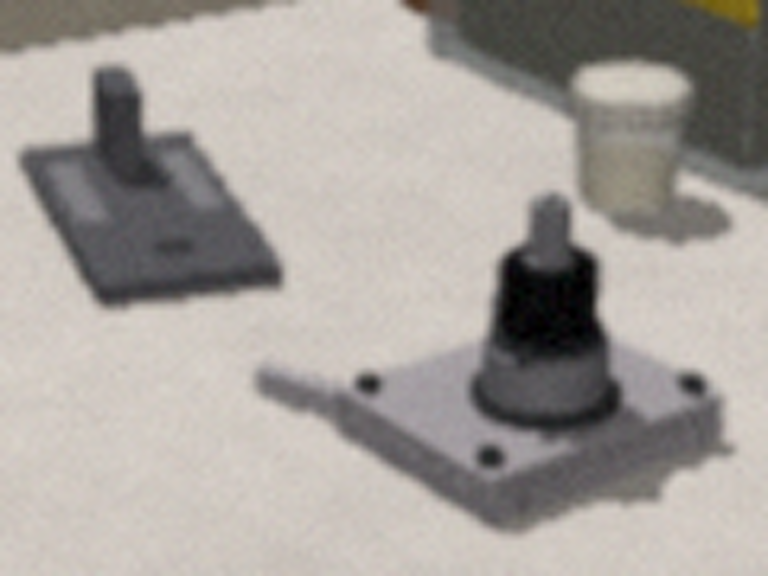

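The top crop shows the plate's corners at (70,125), (335,183), (303,310) and (40,257), and the tab top at about (89,197). The dock's roof corners are (530,72), (690,50), (712,240) and (550,260), and the bolt top is at (628,140). In the side crop the tab top is at (117,76), the bolt top at (551,203), and the near roof edges are clear. I'll triangulate these points.

```bash
python3 - <<'E'
from h import *
import pickle
np.set_printoptions(precision=4,suppress=True)
C=pickle.load(open("c0.pkl","rb")); T,S=C["top"],C["side"]
t=lambda x,y:((x+.5)/5.5-.5+160,(y+.5)/5.5-.5+165)
s=lambda x,y:((x+.5)/6.4-.5+180,(y+.5)/6.4-.5+150)
P=np.array([onz(T,*t(*p),.010) for p in[(70,125),(335,183),(303,310),(40,257)]])
c=P.mean(0);ax=(P[1]+P[2]-P[0]-P[3])/2
print("plate",c,np.linalg.norm(ax),np.linalg.norm((P[0]+P[1]-P[2]-P[3])/2),"yaw",np.arctan2(ax[1],ax[0]), "hole",onz(T,*t(265,236),.01))
yp=np.arctan2(ax[1],ax[0])
print("hole pred",c[:2]+.05*np.array([np.cos(yp),np.sin(yp)]),"tab pred",c[:2]-.05*np.array([np.cos(yp),np.sin(yp)]))
print("tab tri",tri(ray(T,*t(89,197)),ray(S,*s(117,76))))
P=np.array([onz(T,*t(*p),.020) for p in[(530,72),(690,50),(712,240),(550,260)]])
ax=(P[1]+P[2]-P[0]-P[3])/2;yd=np.arctan2(ax[1],ax[0]);d=np.array([np.cos(yd),np.sin(yd)])
Q=np.array([onz(T,*t(*p),.020) for p in[(543,78),(667,62),(686,229),(563,244)]])
ax2=(Q[1]+Q[2]-Q[0]-Q[3]);bx=P[0]+P[1]-P[2]-P[3];bx2=Q[0]+Q[1]-Q[2]-Q[3]
print("dock",P.mean(0),np.linalg.norm(ax),np.linalg.norm(bx/2),"yaws",yd,np.arctan2(ax2[1],ax2[0]),np.arctan2(bx[1],bx[0])-np.pi/2,np.arctan2(bx2[1],bx2[0])-np.pi/2,Q.mean(0))
print("mouth",P.mean(0)[:2]-.0465*d,"collar from dock",P.mean(0)[:2]+.0085*d)
print("bolt",tri(ray(T,*t(628,140)),ray(S,*s(551,203))))
print("roof corners 2view",tri(ray(T,*t(550,260)),ray(S,*s(488,497))), tri(ray(T,*t(543,78)),ray(S,*s(690,382))),tri(ray(T,*t(563,244)),ray(S,*s(490,456))))
print("P",P)
E
```

```text
plate [0.5132 0.2481 0.01  ] 0.16158811638539877 0.07898473962607463 yaw -1.794984259335619 hole [0.502  0.2015 0.01  ]
hole pred [0.5021 0.1994] tab pred [0.5243 0.2969]
tab tri (array([0.5234, 0.2976, 0.052 ]), [np.float64(0.00020904201415980736), np.float64(0.000209042014159947)])
dock [ 0.5453 -0.0102  0.02  ] 0.09567831932368812 0.11259021216173734 yaws -1.4591827120473755 -1.4641051102170632 -1.4805632337241057 -1.474385836879136 [ 0.5466 -0.0069  0.02  ]
mouth [0.5401 0.036 ] collar from dock [ 0.5462 -0.0187]
bolt (array([ 0.5458, -0.0139,  0.0988]), [np.float64(0.00018828576154712175), np.float64(0.00018828576154707904)])
roof corners 2view (array([ 0.5099,  0.0186, -0.0289]), [np.float64(0.027345418555036298), np.float64(0.027345418555036242)]) (array([ 0.6143,  0.0223, -0.0081]), [np.float64(0.022635588221654575), np.float64(0.022635588221654564)]) (array([ 0.5136,  0.0133, -0.0098]), [np.float64(0.021706228947163595), np.float64(0.021706228947163467)])
P [[ 0.5957  0.0423  0.02  ]
 [ 0.607  -0.0526  0.02  ]
 [ 0.4942 -0.0629  0.02  ]
 [ 0.4842  0.0323  0.02  ]]
```

```bash
python3 jog.py '[[[0.085, 0, 0, 0.01, 0, 0, 0.146], [0.085, 0, 0, 0.01, 0, 0, 0.146], [0.085, 0, 0, 0.01, 0, 0, 0.146], [0.085, 0, 0, 0.01, 0, 0, 0.146], [0.085, 0, 0, 0.01, 0, 0, 0.146]]]' 
python3 jog.py '[[[0.085, 0, 0, 0.01, 0, 0, 0.146], [0.085, 0, 0, 0.01, 0, 0, 0.146], [0.085, 0, 0, 0.01, 0, 0, 0.146], [0.085, 0, 0, 0.01, 0, 0, 0.146], [0.085, 0, 0, 0.01, 0, 0, 0.142]]]'
python3 jog.py '[[[0.085, -0.0215, 0.0373, 0, 0, 0, 0], [0.085, -0.0215, 0.0373, 0, 0, 0, 0], [0.085, -0.0215, 0.0373, 0, 0, 0, 0], [0.085, -0.0215, 0.0373, 0, 0, 0, 0], [0.085, -0.0215, 0.0373, 0, 0, 0, 0]]]'
python3 - <<'E'
from h import *
o=readout.get_obs();print(o["joint_positions"],R.from_quat(o["ee_rot"]).as_matrix()[:,1])
E
```

```text
time: 0.6
ee_pos: [0.2077, 0.5893, 0.1993]
ee_rot: [0.512, 0.859, -0.0, 0.0]
ft_force: [-0.3, -0.2, 0.2]
width: 0.0848
gripper_force: 0.0
time: 1.1
ee_pos: [0.2076, 0.5893, 0.1493]
ee_rot: [0.784, 0.621, -0.0, 0.0]
ft_force: [0.7, 0.4, -0.3]
width: 0.0851
gripper_force: 0.0
time: 1.6
ee_pos: [0.3666, 0.4418, 0.1498]
ee_rot: [0.782, 0.624, -0.0, 0.0]
ft_force: [1.0, 0.7, -1.1]
width: 0.0849
gripper_force: 0.0
[-1.19418604  0.59052194  0.30274038  1.83668149 -0.24558266  0.75134295
 -0.98286337] [ 9.75071133e-01 -2.21892467e-01 -1.34995981e-04]
```

```bash
python3 jog.py '[[[0.085, -0.0215, 0.0373, 0, 0, 0, 0], [0.085, -0.0215, 0.0373, 0, 0, 0, 0], [0.085, -0.0215, 0.0373, 0, 0, 0, 0], [0.085, -0.0215, 0.0373, 0, 0, 0, 0], [0.085, -0.0205, 0.0363, 0, 0, 0, 0]]]'
python3 jog.py '[[[0.085, 0, 0, 0, 0, 0, 0], [0.085, 0, 0, 0, 0, 0, 0]]]'
python3 - <<'E'
from h import *
import pickle
o=readout.get_obs();print(o["ee_pos"],o["joint_positions"])
c=cam("wrist");pickle.dump(c,open("w1.pkl","wb"));print(ray(c,256,192))
cv2.imwrite("pics/w1.png",cv2.resize(c["img"],(768,576),interpolation=cv2.INTER_CUBIC))
T=[.5234,.2976,.051];print(proj(c,[T,[.5458,-.0139,.0988]]))
E
```

```text
time: 2.1
ee_pos: [0.5239, 0.2966, 0.1498]
ee_rot: [0.782, 0.624, -0.0, -0.0]
ft_force: [0.4, 0.1, 0.3]
width: 0.0849
gripper_force: 0.0
time: 2.3
ee_pos: [0.5232, 0.2974, 0.1496]
ee_rot: [0.782, 0.623, -0.0, -0.0]
ft_force: [-0.2, 0.9, 1.0]
width: 0.0846
gripper_force: 0.0
[0.52315633 0.29736778 0.14964944] [-0.81465156  0.62723995  0.29239884  1.76149469 -0.24077687  0.78861419
 -0.62999324]
(array([0.54206581, 0.37593748, 0.27275097]), array([-0.08170791, -0.31264404, -0.94634958]))
[[258.05472714 197.81880151]
 [354.71096442 511.25785773]]
```

View pics/w1.png

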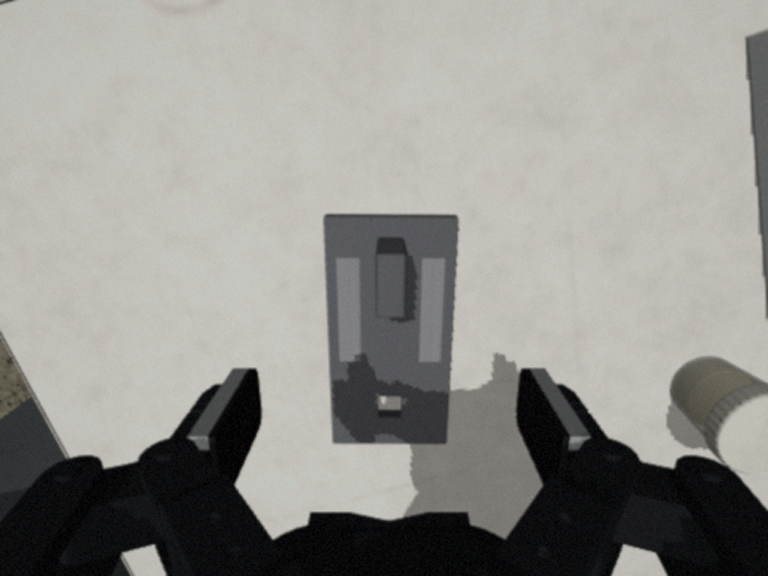

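The wrist view shows the tab's top face centred at (390,286) in the 768-wide image. The plate's corners are (324,215), (457,215), (447,442) and (333,443), so the tool and plate are aligned.

```bash
python3 - <<'E'
from h import *
import pickle
np.set_printoptions(precision=4,suppress=True)
w=pickle.load(open("w1.pkl","rb"));C=pickle.load(open("c0.pkl","rb")); T,S=C["top"],C["side"]
f=lambda x,y:((x+.5)/1.5-.5,(y+.5)/1.5-.5)
t=lambda x,y:((x+.5)/5.5-.5+160,(y+.5)/5.5-.5+165)
s=lambda x,y:((x+.5)/6.4-.5+180,(y+.5)/6.4-.5+150)
P=np.array([onz(w,*f(*p),.010) for p in[(324,215),(457,215),(447,442),(333,443)]])
c=P.mean(0);ax=(P[2]+P[3]-P[0]-P[1])/2;y=np.arctan2(ax[1],ax[0]);d=np.array([np.cos(y),np.sin(y)])
print(P,c,np.linalg.norm(ax),y,"tab",c[:2]-.05*d, "tab top",onz(w,*f(390,286),.051))
print(tri(ray(w,*f(390,286)),ray(T,*t(89,197)),ray(S,*s(117,76))))
E
```

```text
[[0.4952 0.3412 0.01  ]
 [0.5712 0.3238 0.01  ]
 [0.5364 0.1691 0.01  ]
 [0.4587 0.186  0.01  ]] [0.5154 0.255  0.01  ] 0.1590378258192879 -1.7972968390940738 tab [0.5266 0.3038] tab top [0.5261 0.3032 0.051 ]
(array([0.5249, 0.3006, 0.0493]), [np.float64(0.0022182320776100114), np.float64(0.002648511053070902), np.float64(0.001378721113370561)])
```

```bash
python3 jog.py '[[[0.085, 0.0033, 0.0013, 0.04, 0, 0, 0], [0.085, 0, 0, 0.04, 0, 0, 0], [0.085, 0, 0, 0.0334, 0, 0, 0], [0.085, 0, 0, 0, 0, 0, 0], [0.016, 0, 0, 0, 0, 0, 0]]]' 40
python3 jog.py '[[[0, 0, 0, 0, 0, 0, 0], [0, 0, 0, 0, 0, 0, 0], [0, 0, 0, 0, 0, 0, 0], [0, 0, 0, 0, 0, 0, 0], [0, 0, 0, 0, 0, 0, 0]]]' 40
python3 - <<'E'
from h import *
import pickle
o=readout.get_obs();print(o["ee_pos"],o["ft_force"],o["width"],o["gripper_force"])
c=cam("wrist");pickle.dump(c,open("w2.pkl","wb"))
cv2.imwrite("pics/w2.png",cv2.resize(c["img"],(768,576),interpolation=cv2.INTER_CUBIC))
E
```

```text
time: 2.85
ee_pos: [0.5244, 0.3019, 0.0372]
ee_rot: [0.781, 0.624, -0.0, -0.0]
ft_force: [0.5, 0.7, 0.1]
width: 0.0727
gripper_force: 0.0
time: 3.35
ee_pos: [0.5252, 0.3014, 0.0376]
ee_rot: [0.782, 0.624, 0.001, -0.0]
ft_force: [-2.5, -0.1, 11.6]
width: 0.0156
gripper_force: 39.8
[0.52521062 0.30143837 0.03756314] [-2.49718332 -0.09182848 11.5996893 ] 0.015590510819194563 39.77054178714752
```

The tab is gripped: width is 15.6 mm and force 40 N. I'll ease off the vertical load, turn the plate by 0.32 rad and bring it in front of the wings.

```bash
python3 jog.py '[[[0, 0, 0, -0.0015, 0, 0, 0], [0, 0, 0, -0.001, 0, 0, -0.08], [0, 0, 0, 0, 0, 0, -0.08], [0, 0, 0, 0, 0, 0, -0.08], [0, 0, 0, 0, 0, 0, -0.08]]]' 60
python3 jog.py '[[[0, -0.02, 0, 0, 0, 0, 0], [0, -0.02, 0, 0, 0, 0, 0], [0, -0.02, 0, 0, 0, 0, 0], [0, -0.01, 0, 0, 0, 0, 0], [0, 0, 0, 0, 0, 0, 0]]]' 60
python3 - <<'E'
from h import *
import pickle
o=readout.get_obs();M=R.from_quat(o["ee_rot"]).as_matrix();print(o["ee_pos"],o["ft_force"],o["width"],M[:,0],M[:,1])
c=cam("top");pickle.dump(c,open("t2.pkl","wb"))
a=cv2.resize(cv2.convertScaleAbs(c["img"][165:235,160:300],alpha=1.4),None,fx=5.5,fy=5.5,interpolation=cv2.INTER_CUBIC)
cv2.imwrite("pics/t2.png",a)
E
```

```text
time: 3.9
ee_pos: [0.5249, 0.301, 0.0392]
ee_rot: [0.671, 0.741, -0.0, 0.0]
ft_force: [-0.3, 0.3, -1.9]
width: 0.0153
gripper_force: 58.4
time: 4.4
ee_pos: [0.5319, 0.2301, 0.0393]
ee_rot: [0.673, 0.74, -0.0, 0.0]
ft_force: [0.1, 0.5, -1.4]
width: 0.0151
gripper_force: 58.5
[0.53192438 0.23010528 0.03925218] [ 0.07687006  0.50315605 -1.44972652] 0.015076310795856543 [-9.38249722e-02  9.95588599e-01 -4.65307340e-04] [ 9.95588707e-01  9.38249685e-02 -2.97476910e-05]
```

View pics/t2.png

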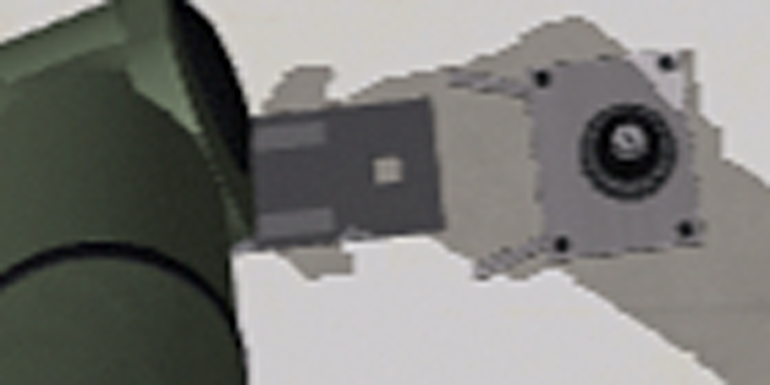

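The plate's lead corners are (430,98) and (443,230), with its hole at (388,170). The dock's roof corners and screws haven't moved. I'll compute the offset of the plate from the dock's centreline.

```bash
python3 - <<'E'
from h import *
import pickle
np.set_printoptions(precision=4,suppress=True)
T=pickle.load(open("t2.pkl","rb"))
t=lambda x,y:((x+.5)/5.5-.5+160,(y+.5)/5.5-.5+165)
g=lambda z,*ps:np.array([onz(T,*t(*p),z)[:2] for p in ps])
D=g(.02,(530,72),(690,50),(712,240),(550,260)); Q=g(.02,(542,78),(667,62),(686,229),(562,244))
L=g(.0125,(430,98),(443,230)); H=g(.0125,(388,170)); E=g(.0125,(255,118),(430,98),(245,247),(443,230))
for yaw in(-1.465,-1.477):
    d=np.array([np.cos(yaw),np.sin(yaw)]);n=np.array([-d[1],d[0]])
    print(yaw,"dock lat",D.mean(0)@n,Q.mean(0)@n,"bolt",np.array([.5458,-.0139])@n,"lead",L.mean(0)@n,"hole",H[0]@n,"TCP",np.array([.5319,.2301])@n,"along dock front",D[[0,3]].mean(0)@d,"lead",L.mean(0)@d)
for a,b in((0,1),(2,3)):
    v=E[2*(a//2)+1]-E[2*(a//2)]; print(np.arctan2(v[1],v[0]))
v=L[0]-L[1];print(np.arctan2(v[1],v[0])-np.pi/2, np.linalg.norm(v))
E
```

```text
-1.465 dock lat 0.5411502449901511 0.5428736264015399 bolt 0.5412804886045627 lead 0.5502764325434969 hole 0.5501795216283011 TCP 0.5532243811574977 along dock front 0.019917191735680274 lead -0.041021191647998806
-1.477 dock lat 0.5419243296299014 0.5436057832099849 bolt 0.5420989953948637 lead 0.5497445706300323 hole 0.549299375183928 TCP 0.5511128554458068 along dock front 0.013425450056373193 lead -0.047621396869692724
-1.475609372789381
-1.503145673231921
-1.4842774225507191 0.07910362996566175
```

```bash
python3 jog.py '[[[0, -0.005, -0.008, 0, 0, 0, -0.01], [0, -0.015, 0, 0.001, 0, 0, 0], [0, -0.015, 0, 0.0005, 0, 0, 0], [0, -0.01, 0, 0, 0, 0, 0], [0, 0, 0, 0, 0, 0, 0]]]' 40
python3 - <<'E'
from h import *
import pickle
o=readout.get_obs();M=R.from_quat(o["ee_rot"]).as_matrix();print(o["ee_pos"],o["ft_force"],o["torque"],o["width"],M[:,0],M[:,1])
c=cam("top");pickle.dump(c,open("t3.pkl","wb"))
a=cv2.resize(cv2.convertScaleAbs(c["img"][170:225,195:300],alpha=1.4),None,fx=7.5,fy=7.5,interpolation=cv2.INTER_CUBIC)
cv2.imwrite("pics/t3.png",a)
E
```

```text
time: 4.95
ee_pos: [0.5288, 0.1835, 0.0376]
ee_rot: [0.67, 0.743, -0.0, 0.0]
ft_force: [-0.6, -0.1, -1.9]
width: 0.0151
gripper_force: 58.5
[0.52875587 0.18354094 0.03761841] [-0.61662162 -0.06937036 -1.861747  ] [0.05820506 0.02804929 0.02828009] 0.015078596590517768 [-1.03038806e-01  9.94676939e-01 -8.89581031e-04] [ 9.94677336e-01  1.03038722e-01 -1.39497094e-04]
```

View pics/t3.png

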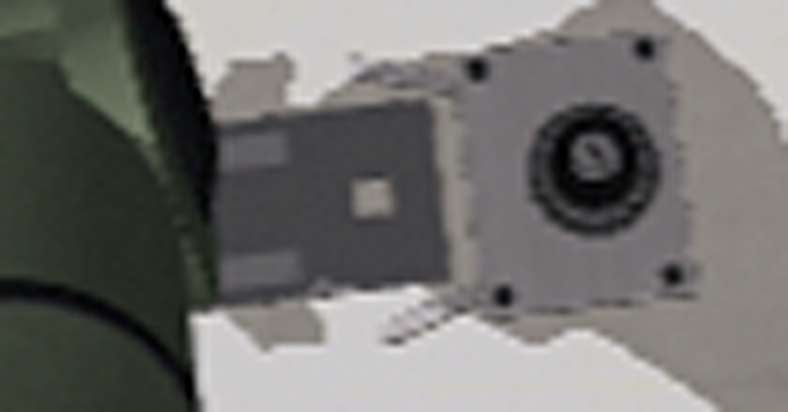

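The plate's lead edge is at the wings' throat, centred at about (441,191), and the dock line passes through about (441,189–192). I'll lower it 1 mm and push in slowly.

```bash
python3 jog.py '[[[0, 0, 0, 0.001, 0, 0, 0], [0, -0.01, 0, 0, 0, 0, 0], [0, -0.01, 0, 0, 0, 0, 0], [0, -0.005, 0, 0, 0, 0, 0], [0, 0, 0, 0, 0, 0, 0]]]' 40
python3 - <<'E'
from h import *
o=readout.get_obs();M=R.from_quat(o["ee_rot"]).as_matrix();print(o["ee_pos"],o["ft_force"],o["torque"],M[:,1])
E
```

```text
time: 5.5
ee_pos: [0.5313, 0.1628, 0.0376]
ee_rot: [0.668, 0.744, 0.001, -0.0]
ft_force: [-4.4, 4.9, 19.1]
width: 0.0155
gripper_force: 61.6
[0.53132501 0.1627952  0.0375621 ] [-4.4136819   4.8585225  19.07945428] [ 0.96964382  1.13045162 -0.42290697] [0.99433198 0.10631286 0.00121985]
```

```bash
python3 jog.py '[[[0, 0, 0, -0.0006, 0, 0, 0], [0, -0.008, 0, 0, 0, 0, 0], [0, -0.008, 0, 0, 0, 0, 0], [0, -0.008, 0, 0, 0, 0, 0], [0, 0, 0, 0, 0, 0, 0]]]' 40
python3 - <<'E'
from h import *
o=readout.get_obs();M=R.from_quat(o["ee_rot"]).as_matrix();print(o["torque"],M[:,1])
c=cam("top")
a=cv2.resize(cv2.convertScaleAbs(c["img"][170:225,195:300],alpha=1.4),None,fx=7.5,fy=7.5,interpolation=cv2.INTER_CUBIC)
cv2.imwrite("pics/t4.png",a)
E
```

```text
time: 6.0
ee_pos: [0.5336, 0.1373, 0.0376]
ee_rot: [0.669, 0.743, 0.0, -0.0]
ft_force: [-4.5, -1.0, 10.7]
width: 0.0151
gripper_force: 60.3
[-0.34403902  0.73585331 -0.20119701] [9.94413750e-01 1.05552283e-01 9.68430875e-05]
```

The plate is about 32 mm into the slot and the forces are small, so I'll continue.

```bash
python3 jog.py '[[[0, -0.01, -0.0008, -0.0003, 0, 0, 0], [0, -0.01, 0, 0, 0, 0, 0], [0, -0.01, 0, 0, 0, 0, 0], [0, -0.008, 0, 0, 0, 0, 0], [0, 0, 0, 0, 0, 0, 0]]]' 40
python3 jog.py '[[[0, -0.006, 0, 0, 0, 0, 0], [0, -0.006, 0, 0, 0, 0, 0], [0, 0, 0, 0, 0, 0, 0]]]' 40
```

```text
time: 6.55
ee_pos: [0.5371, 0.0974, 0.0376]
ee_rot: [0.669, 0.743, -0.0, 0.0]
ft_force: [-0.0, -3.2, 4.3]
width: 0.0152
gripper_force: 59.4
time: 6.85
ee_pos: [0.5383, 0.0869, 0.0376]
ee_rot: [0.669, 0.743, 0.0, 0.0]
ft_force: [1.0, -3.5, 4.3]
width: 0.0154
gripper_force: 59.4
```

```bash
python3 jog.py '[[[0, -0.004, 0, 0, 0, 0, 0], [0, -0.004, 0, 0, 0, 0, 0], [0, 0, 0, 0, 0, 0, 0]]]' 40
python3 jog.py '[[[0, -0.003, 0, 0, 0, 0, 0], [0, 0, 0, 0, 0, 0, 0]]]' 40
```

```text
time: 7.15
ee_pos: [0.5385, 0.0865, 0.0379]
ee_rot: [0.667, 0.745, 0.003, -0.002]
ft_force: [-7.0, 39.8, 10.7]
width: 0.0152
gripper_force: 60.7
time: 7.35
ee_pos: [0.5386, 0.0864, 0.0381]
ee_rot: [0.666, 0.746, 0.004, -0.003]
ft_force: [-11.1, 54.8, 16.4]
width: 0.0154
gripper_force: 61.6
```

The TCP hit a firm stop at y = 0.0865. That implies a screw axis near (0.549, −0.013), which agrees with the triangulated bolt at (0.546, −0.014). I'll unload, open, lift and take a top view.

```bash
python3 jog.py '[[[0, 0.0095, 0, 0, 0, 0, 0], [0, 0, 0, 0, 0, 0, 0], [0, 0, 0, 0, 0, 0, 0]]]' 40
python3 jog.py '[[[0.085, 0, 0, 0, 0, 0, 0], [0.085, 0, 0, 0, 0, 0, 0], [0.085, 0, 0, 0, 0, 0, 0], [0.085, 0, 0, 0, 0, 0, 0], [0.085, 0, 0, -0.02, 0, 0, 0]]]'
python3 jog.py '[[[0.085, 0, 0, -0.04, 0, 0, 0], [0.085, 0, 0, -0.04, 0, 0, 0], [0.085, 0, 0, -0.03, 0, 0, 0], [0.085, 0, 0, 0, 0, 0, 0]]]'
python3 - <<'E'
from h import *
import pickle
o=readout.get_obs();print(o["joint_positions"])
c=cam("wrist");pickle.dump(c,open("w5.pkl","wb"))
a=cv2.resize(cv2.convertScaleAbs(c["img"],alpha=1.3),(768,576),interpolation=cv2.INTER_CUBIC)
cv2.imwrite("pics/w5.png",a)
print(proj(c,[[.547,-.0135,.1]])*1.5)
E
```

```text
time: 7.65
ee_pos: [0.5382, 0.0869, 0.0376]
ee_rot: [0.668, 0.744, 0.0, -0.0]
ft_force: [-0.6, 4.9, 5.8]
width: 0.0153
gripper_force: 59.6
time: 8.15
ee_pos: [0.537, 0.0855, 0.056]
ee_rot: [0.669, 0.744, -0.001, -0.001]
ft_force: [-0.1, -0.2, 1.2]
width: 0.0844
gripper_force: 0.0
time: 8.55
ee_pos: [0.5399, 0.086, 0.1713]
ee_rot: [0.669, 0.743, 0.002, 0.002]
ft_force: [0.5, 0.4, -0.8]
width: 0.0848
gripper_force: 0.0
[-0.37321964  0.50237124  0.145314    1.89249914 -0.10281139  0.74808517
 -0.06503099]
[[379.360012   489.16453659]]
```

View pics/w5.png

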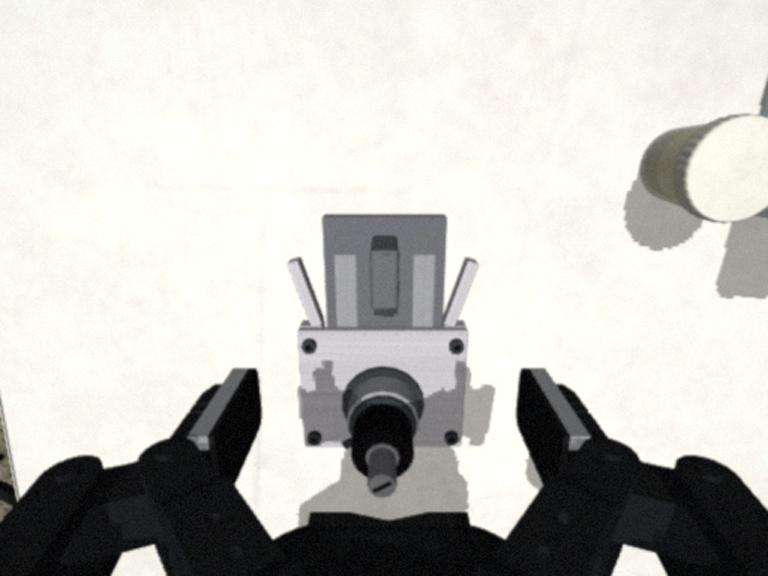

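The plate is in the slot and straight, with its rear edge at row 215 and the dock's front at row 327. The bolt top is at (382,487), against a prediction of (379,489).

```bash
python3 - <<'E'
from h import *
import pickle
np.set_printoptions(precision=4,suppress=True)
w=pickle.load(open("w5.pkl","rb"));C=pickle.load(open("c0.pkl","rb"));T,S=C["top"],C["side"]
f=lambda x,y:((x+.5)/1.5-.5,(y+.5)/1.5-.5)
t=lambda x,y:((x+.5)/5.5-.5+160,(y+.5)/5.5-.5+165)
s=lambda x,y:((x+.5)/6.4-.5+180,(y+.5)/6.4-.5+150)
b=onz(w,*f(382,487),.101)
print("bolt",b,tri(ray(w,*f(382,487)),ray(T,*t(628,140)),ray(S,*s(551,203))))
a1,a2=onz(w,*f(323,215),.01),onz(w,*f(446,215),.01);f1,f2=onz(w,*f(299,327),.02),onz(w,*f(467,327),.02)
n=f1-f2;n/=np.linalg.norm(n);m=(f1+f2)/2;r=(a1+a2)/2
print("rear-front",np.linalg.norm(np.cross(r-m,n)),"lat",(r-m)@n,"widths",np.linalg.norm(f1-f2),np.linalg.norm(a1-a2),"bolt-front",np.linalg.norm(np.cross((b-m)*[1,1,0],n)))
v=a1-a2;print(np.arctan2(n[1],n[0]),np.arctan2(v[1],v[0]))
o=readout.get_obs();M=R.from_quat(o["ee_rot"]).as_matrix();p=np.array(o["ee_pos"]);print(p,M)
E
```

```text
bolt [ 0.548  -0.0109  0.101 ] (array([ 0.5468, -0.0134,  0.0983]), [np.float64(0.0014486187307076155), np.float64(0.0010013402352398411), np.float64(0.0007779091548068861)])
rear-front 0.07358562653586682 lat -0.0009470987575386253 widths 0.11159681533955619 0.07808700934694182 bolt-front 0.057067377046557594
-3.038387494091075 -3.0367689552255492
[0.539  0.086  0.1693] [[-0.1056  0.9944  0.0032]
 [ 0.9944  0.1056  0.0009]
 [ 0.0006  0.0033 -1.    ]]
```

The plate protrudes 75 mm, so it's home. The collar axis is at about (0.5478, −0.0125). I'll move over it.

```bash
python3 jog.py '[[[0.085, -0.033, -0.0006, 0, 0, 0, 0], [0.085, -0.033, -0.0006, 0, 0, 0, 0], [0.085, -0.0329, -0.0005, 0, 0, 0, 0], [0.085, 0, 0, 0, 0, 0, 0], [0.085, 0, 0, 0, 0, 0, 0]]]'
python3 - <<'E'
from h import *
import pickle
np.set_printoptions(precision=4,suppress=True)
o=readout.get_obs();M=R.from_quat(o["ee_rot"]).as_matrix();p=np.array(o["ee_pos"]);print(p,M,o["joint_positions"])
print("to go tool",M.T@(np.array([.5478,-.0125,.071])-p))
E
```

```text
time: 9.1
ee_pos: [0.5465, -0.0132, 0.1666]
ee_rot: [0.669, 0.743, -0.001, -0.001]
ft_force: [0.2, 1.0, -0.6]
width: 0.0851
gripper_force: 0.0
[ 0.5465 -0.0132  0.1666] [[-0.1042  0.9946 -0.0015]
 [ 0.9946  0.1042 -0.0001]
 [ 0.     -0.0015 -1.    ]] [-0.1923  0.5125  0.1475  1.8905 -0.1062  0.7476  0.119 ]
to go tool [0.0006 0.0015 0.0956]
```

```bash
python3 jog.py '[[[0.085, 0.0006, 0.0015, 0.03, 0, 0, 0], [0.085, 0, 0, 0.03, 0, 0, 0], [0.085, 0, 0, 0.025, 0, 0, 0], [0.085, 0, 0, 0.0105, 0, 0, 0], [0.085, 0, 0, 0, 0, 0, 0]]]' 30
python3 jog.py '[[[0, 0, 0, 0, 0, 0, 0], [0, 0, 0, 0, 0, 0, 0], [0, 0, 0, 0, 0, 0, 0], [0, 0, 0, 0, 0, 0, 0], [0, 0, 0, 0, 0, 0, 0]]]' 30
cat > look.py <<'E'
from h import *
import sys,pickle
o=readout.get_obs();M=R.from_quat(o["ee_rot"]).as_matrix()
print("yaw %.3f"%np.arctan2(M[1,1],M[0,1]),"j7 %.3f"%o["joint_positions"][6],"tq",np.round(o["torque"],2),"f",np.round(o["ft_force"],1))
c=cam("wrist");pickle.dump(c,open(f"k_{sys.argv[1]}.pkl","wb"))
if len(sys.argv)>2:
    r=pickle.load(open(f"k_{sys.argv[2]}.pkl","rb"))["img"]
    b=np.load("box.npy");g=lambda i:cv2.cvtColor(i,6)
    t=g(r)[b[1]:b[3],b[0]:b[2]];q=cv2.matchTemplate(g(c["img"]),t,cv2.TM_CCOEFF_NORMED)
    q=q[max(0,b[1]-40):b[1]+41,b[0]-20:b[0]+21];_,v,_,l=cv2.minMaxLoc(q);print("bolt shift",l[0]-20,l[1]-min(40,b[1]),"score %.2f"%v)
E
python3 look.py 0
python3 - <<'E'
from h import *
import pickle
c=pickle.load(open("k_0.pkl","rb"));cv2.imwrite("pics/k0.png",cv2.resize(c["img"],(768,576),interpolation=cv2.INTER_CUBIC))
p=readout.get_obs()["ee_pos"];print([proj(c,[[p[0],p[1],z]])[0]*1.5 for z in(.077,.084,.0925,.101)])
E
```

```text
time: 9.6
ee_pos: [0.5475, -0.0111, 0.0707]
ee_rot: [0.668, 0.744, -0.001, -0.001]
ft_force: [0.5, 0.7, -0.1]
width: 0.0852
gripper_force: 0.0
time: 10.1
ee_pos: [0.5474, -0.012, 0.0728]
ee_rot: [0.669, 0.743, -0.0, -0.001]
ft_force: [-10.0, 0.6, 15.4]
width: 0.0349
gripper_force: 28.7
yaw 0.106 j7 0.141 tq [-0.03  2.27  0.04] f [-10.    0.6  15.4]
[array([385.2635469 , 410.93311749]), array([385.08167843, 424.8621817 ]), array([384.83448206, 443.79462235]), array([384.55266324, 465.37875069])]
```

View pics/k0.png

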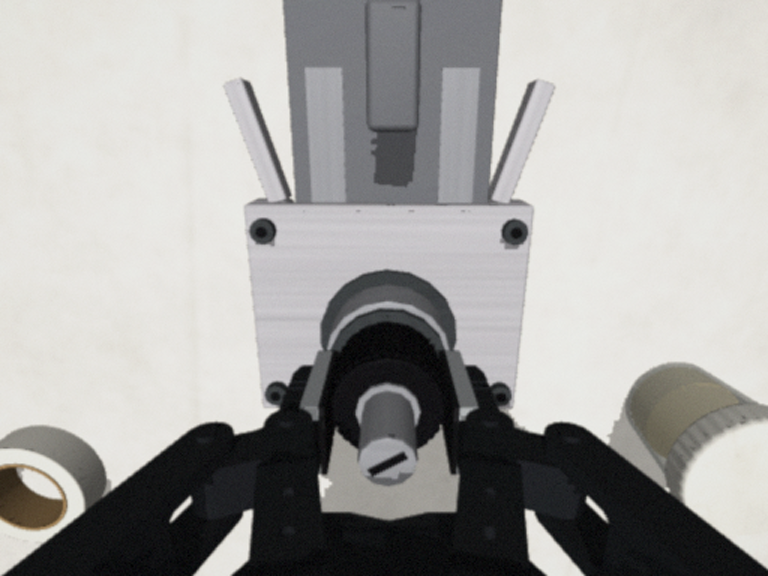

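The collar is gripped and the bolt top at (387,460), with its slot, is clear in the wrist view. A drop should shift it about −14 native pixels, and a further turn about −13 more. Now I'll turn backward in small steps.

```bash
python3 -c "
import numpy as np;np.save('box.npy',[240,294,277,322])"
python3 jog.py '[[[0, 0, -0.001, -0.0015, 0, 0, 0], [0, 0, 0, 0, 0, 0, -0.1], [0, 0, 0, 0, 0, 0, -0.1], [0, 0, 0, 0, 0, 0, -0.1], [0, 0, 0, 0, 0, 0, 0]]]' 40
python3 look.py 1 0
python3 jog.py '[[[0, 0, 0, 0, 0, 0, -0.1], [0, 0, 0, 0, 0, 0, -0.05], [0, 0, 0, 0, 0, 0, 0]]]' 40
python3 look.py 2 0
```

```text
time: 10.65
ee_pos: [0.5471, -0.012, 0.0732]
ee_rot: [0.549, 0.836, -0.0, -0.0]
ft_force: [1.7, 0.3, -16.3]
width: 0.0344
gripper_force: 46.5
yaw 0.408 j7 0.357 tq [ 0.26 -0.55  0.06] f [  1.7   0.3 -16.3]
bolt shift 1 -1 score 0.97
time: 11.0
ee_pos: [0.5471, -0.012, 0.0732]
ee_rot: [0.487, 0.874, -0.0, -0.0]
ft_force: [2.0, 0.2, -18.2]
width: 0.0345
gripper_force: 46.4
yaw 0.554 j7 0.462 tq [ 0.2  -0.41  0.02] f [  2.    0.2 -18.2]
bolt shift 0 -1 score 0.88
```

```bash
python3 jog.py '[[[0, 0, 0, 0.0007, 0, 0, -0.1], [0, 0, 0, 0, 0, 0, -0.05], [0, 0, 0, 0, 0, 0, 0]]]' 40
python3 look.py 3 0
python3 jog.py '[[[0, 0, 0, 0, 0, 0, -0.1], [0, 0, 0, 0, 0, 0, -0.05], [0, 0, 0, 0, 0, 0, 0]]]' 40
python3 look.py 4 0
```

```text
time: 11.35
ee_pos: [0.5471, -0.0121, 0.0731]
ee_rot: [0.42, 0.908, -0.0, -0.0]
ft_force: [-3.5, 0.7, -3.6]
width: 0.0347
gripper_force: 47.7
yaw 0.704 j7 0.570 tq [0.18 0.8  0.04] f [-3.5  0.7 -3.6]
bolt shift 1 -1 score 0.84
time: 11.7
ee_pos: [0.5471, -0.0121, 0.073]
ee_rot: [0.351, 0.936, -0.0, -0.0]
ft_force: [-5.9, 0.2, 0.5]
width: 0.034
gripper_force: 48.1
yaw 0.854 j7 0.679 tq [0.15 1.09 0.05] f [-5.9  0.2  0.5]
bolt shift 0 -1 score 0.79
```

```bash
python3 -c "
import pickle,cv2,numpy as np
a=[cv2.resize(pickle.load(open(f'k_{i}.pkl','rb'))['img'][220:340,200:312],None,fx=2.3,fy=2.3) for i in (0,2,4)]
cv2.imwrite('pics/k4.png',np.hstack(a))"
cat > slot.py <<'E'
import pickle,cv2,numpy as np,sys
for i in sys.argv[1:]:
    g=cv2.cvtColor(pickle.load(open(f'k_{i}.pkl','rb'))['img'],6)[292:322,242:276]
    # dark slot inside bright disc: threshold then biggest inner dark blob
    m=(g<90).astype(np.uint8);n,l,s,c=cv2.connectedComponentsWithStats(m)
    for k in range(1,n):
        if s[k,4]>12 and abs(c[k]-[16,15]).max()<7:
            print(i,s[k],np.round(c[k]+[242,292],1),"angle %.2f"%(0.5*np.arctan2(*(lambda x,y:(2*np.mean(x*y),np.mean(x*x-y*y)))(*[v-v.mean() for v in np.nonzero(l==k)[::-1]]))))
E
python3 slot.py 0 1 2 3 4
python3 jog.py '[[[0, 0, 0, 0, 0, 0, -0.1], [0, 0, 0, 0, 0, 0, -0.05], [0, 0, 0, 0, 0, 0, 0]]]' 40
python3 look.py 5 0
python3 jog.py '[[[0, 0, 0, 0, 0, 0, -0.1], [0, 0, 0, 0, 0, 0, -0.05], [0, 0, 0, 0, 0, 0, 0]]]' 40
python3 look.py 6 0
```

```text
0 [  3  10  27  17 156] [257.8 309.2] angle -0.46
1 [  4   8  26  17 148] [258.2 308.2] angle -0.47
2 [  4   9  26  16 155] [258.3 308.4] angle -0.47
3 [  4   9  27  16 171] [258.7 308.4] angle -0.46
4 [  3   8  28  17 198] [258.3 308.1] angle -0.46
time: 12.05
ee_pos: [0.547, -0.0121, 0.073]
ee_rot: [0.28, 0.96, -0.0, -0.0]
ft_force: [-5.7, 1.8, -0.5]
width: 0.0342
gripper_force: 48.2
yaw 1.004 j7 0.789 tq [0.08 1.19 0.06] f [-5.7  1.8 -0.5]
bolt shift 0 -1 score 0.74
time: 12.4
ee_pos: [0.547, -0.0122, 0.073]
ee_rot: [0.207, 0.978, -0.0, -0.0]
ft_force: [-5.7, 1.0, 0.9]
width: 0.0341
gripper_force: 48.2
yaw 1.154 j7 0.899 tq [0.08 1.18 0.08] f [-5.7  1.   0.9]
bolt shift 1 -2 score 0.71
```

```bash
python3 jog.py '[[[0, 0, 0, 0, 0, 0, -0.1], [0, 0, 0, 0, 0, 0, -0.05], [0, 0, 0, 0, 0, 0, 0]]]' 40
python3 look.py 7 6; python3 slot.py 6 7
```

```text
time: 12.75
ee_pos: [0.547, -0.0122, 0.073]
ee_rot: [0.133, 0.991, -0.0, -0.0]
ft_force: [-5.9, 1.0, 1.2]
width: 0.0344
gripper_force: 48.2
yaw 1.304 j7 1.011 tq [0.11 1.19 0.12] f [-5.9  1.   1.2]
bolt shift 0 0 score 1.00
6 [  3   8  28  17 185] [258.5 308. ] angle -0.47
7 [  3   8  28  17 188] [258.4 308. ] angle -0.46
```

```bash
python3 jog.py '[[[0, 0, 0, 0, 0, 0, -0.1], [0, 0, 0, 0, 0, 0, -0.05], [0, 0, 0, 0, 0, 0, 0]]]' 40
python3 look.py 8 6
```

```text
time: 13.1
ee_pos: [0.547, -0.0123, 0.073]
ee_rot: [0.058, 0.998, -0.0, -0.0]
ft_force: [-4.9, 0.5, 1.0]
width: 0.0347
gripper_force: 48.3
yaw 1.454 j7 1.123 tq [0.07 1.24 0.08] f [-4.9  0.5  1. ]
bolt shift 0 -4 score 0.99
```

```bash
python3 jog.py '[[[0, 0, 0, 0, 0, 0, -0.1], [0, 0, 0, 0, 0, 0, -0.02], [0, 0, 0, 0, 0, 0, 0]]]' 40
python3 look.py 9 6; python3 slot.py 8 9
```

```text
time: 13.45
ee_pos: [0.547, -0.0123, 0.073]
ee_rot: [-0.001, 1.0, -0.0, -0.0]
ft_force: [-6.7, 0.2, 0.5]
width: 0.0343
gripper_force: 48.3
yaw 1.573 j7 1.213 tq [-0.    1.32 -0.01] f [-6.7  0.2  0.5]
bolt shift 1 -15 score 0.91
8 [  3   4  28  17 184] [258.6 304.2] angle -0.46
```

The bolt dropped: it shifted −15 px between yaw 1.45 and 1.57. I'll hold 0.2 s, then turn forward by half a turn.

```bash
python3 jog.py '[[[0, 0, 0, 0, 0, 0, 0], [0, 0, 0, 0, 0, 0, 0], [0, 0, 0, 0, 0, 0, 0.12], [0, 0, 0, 0, 0, 0, 0.13], [0, 0, 0, 0, 0, 0, 0.13]]]' 40
python3 jog.py '[[[0, 0, 0, 0, 0, 0, 0.13], [0, 0, 0, 0, 0, 0, 0.13], [0, 0, 0, 0, 0, 0, 0.13], [0, 0, 0, 0, 0, 0, 0.13], [0, 0, 0, 0, 0, 0, 0.13]]]'
python3 look.py 10 9
python3 jog.py '[[[0, 0, 0, 0, 0, 0, 0.13], [0, 0, 0, 0, 0, 0, 0.13], [0, 0, 0, 0, 0, 0, 0.13], [0, 0, 0, 0, 0, 0, 0.13], [0, 0, 0, 0, 0, 0, 0.13]]]'
python3 look.py 11 0
```

```text
time: 14.0
ee_pos: [0.547, -0.0122, 0.0731]
ee_rot: [0.191, 0.982, -0.0, -0.0]
ft_force: [-5.4, 0.1, -0.8]
width: 0.0347
gripper_force: 48.2
time: 14.5
ee_pos: [0.5472, -0.012, 0.0731]
ee_rot: [0.494, 0.869, -0.0, -0.0]
ft_force: [-4.2, 0.7, -4.0]
width: 0.0346
gripper_force: 48.0
yaw 0.537 j7 0.447 tq [0.07 1.02 0.06] f [-4.2  0.7 -4. ]
bolt shift 20 1 score 0.71
time: 15.05
ee_pos: [0.5474, -0.012, 0.0731]
ee_rot: [0.745, 0.667, 0.0, 0.0]
ft_force: [-3.5, -0.2, -2.6]
width: 0.0344
gripper_force: 48.0
yaw -0.110 j7 -0.015 tq [-0.02  0.86  0.02] f [-3.5 -0.2 -2.6]
bolt shift 0 -18 score 0.72
```

```bash
python3 jog.py '[[[0, 0, 0, 0, 0, 0, 0.13], [0, 0, 0, 0, 0, 0, 0.13], [0, 0, 0, 0, 0, 0, 0.13], [0, 0, 0, 0, 0, 0, 0.13], [0, 0, 0, 0, 0, 0, 0.13]]]'
python3 jog.py '[[[0, 0, 0, 0, 0, 0, 0.13], [0, 0, 0, 0, 0, 0, 0.13], [0, 0, 0, 0, 0, 0, 0.13], [0, 0, 0, 0, 0, 0, 0.13], [0, 0, 0, 0, 0, 0, 0.13]]]'
python3 jog.py '[[[0, 0, 0, 0, 0, 0, 0.13], [0, 0, 0, 0, 0, 0, 0.1], [0, 0, 0, 0, 0, 0, 0]]]'
python3 look.py 12 11; python3 slot.py 11 12
python3 - <<'E'
from h import *
print(np.round(readout.get_obs()["joint_positions"],2))
E
```

```text
time: 15.6
ee_pos: [0.5476, -0.0121, 0.0731]
ee_rot: [0.918, 0.396, 0.0, 0.0]
ft_force: [-3.0, -1.7, -2.4]
width: 0.0345
gripper_force: 47.9
time: 16.1
ee_pos: [0.5476, -0.0123, 0.0731]
ee_rot: [0.997, 0.082, 0.0, 0.0]
ft_force: [-2.8, -2.9, -2.7]
width: 0.0345
gripper_force: 47.9
time: 16.4
ee_pos: [0.5476, -0.0123, 0.073]
ee_rot: [0.999, -0.032, 0.0, 0.0]
ft_force: [-2.1, -4.5, 1.5]
width: 0.0344
gripper_force: 48.4
yaw -1.634 j7 -1.110 tq [-0.75  0.63  0.01] f [-2.1 -4.5  1.5]
bolt shift 20 4 score 0.68
[-0.48  0.75  0.57  1.95 -0.67  0.63 -1.11]
```

Half a turn is done (3.08 rad since the drop). I'll let go, wind the tool back and grip again.

```bash
python3 jog.py '[[[0.065, 0, 0, 0, 0, 0, 0], [0.065, 0, 0, 0, 0, 0, 0], [0.065, 0, 0, 0, 0, 0, 0], [0.065, 0, 0, 0, 0, 0, -0.13], [0.065, 0, 0, 0, 0, 0, -0.14]]]' 40
python3 jog.py '[[[0.065, 0, 0, 0, 0, 0, -0.14], [0.065, 0, 0, 0, 0, 0, -0.14], [0.065, 0, 0, 0, 0, 0, -0.14], [0.065, 0, 0, 0, 0, 0, -0.14], [0.065, 0, 0, 0, 0, 0, -0.14]]]'
python3 jog.py '[[[0.065, 0, 0, 0, 0, 0, -0.14], [0.065, 0, 0, 0, 0, 0, -0.14], [0.065, 0, 0, 0, 0, 0, -0.14], [0.065, 0, 0, 0, 0, 0, -0.14], [0.065, 0, 0, 0, 0, 0, -0.14]]]'
python3 jog.py '[[[0.065, 0, 0, 0, 0, 0, -0.14], [0.065, 0, 0, 0, 0, 0, -0.14], [0.065, 0, 0, 0, 0, 0, -0.14], [0.065, 0, 0, 0, 0, 0, -0.14], [0.065, 0, 0, 0, 0, 0, -0.14]]]'
python3 jog.py '[[[0.065, 0, 0, 0, 0, 0, -0.14], [0.065, 0, 0, 0, 0, 0, -0.14], [0.065, 0, 0, 0, 0, 0, -0.14], [0.065, 0, 0, 0, 0, 0, -0.14], [0.065, 0, 0, 0, 0, 0, -0.14]]]'
python3 jog.py '[[[0.065, 0, 0, 0, 0, 0, -0.07], [0.065, 0, 0, 0, 0, 0, 0]]]'
python3 look.py 13 9; python3 slot.py 13
```

```text
time: 16.95
ee_pos: [0.5476, -0.0118, 0.0728]
ee_rot: [0.994, 0.106, 0.0, 0.0]
ft_force: [0.3, 0.0, 0.8]
width: 0.0649
gripper_force: 0.0
time: 17.45
ee_pos: [0.5476, -0.0119, 0.073]
ee_rot: [0.897, 0.441, 0.0, 0.0]
ft_force: [0.0, -0.3, -0.0]
width: 0.065
gripper_force: 0.0
time: 17.95
ee_pos: [0.5477, -0.0119, 0.073]
ee_rot: [0.692, 0.722, 0.0, 0.0]
ft_force: [0.5, 0.2, -0.6]
width: 0.0645
gripper_force: 0.0
time: 18.45
ee_pos: [0.5476, -0.012, 0.073]
ee_rot: [0.402, 0.915, 0.0, 0.0]
ft_force: [-0.6, 0.2, 1.4]
width: 0.065
gripper_force: 0.0
time: 18.95
ee_pos: [0.5477, -0.012, 0.073]
ee_rot: [0.064, 0.998, 0.0, 0.0]
ft_force: [-0.5, -0.3, -0.5]
width: 0.0649
gripper_force: 0.0
time: 19.15
ee_pos: [0.5475, -0.0122, 0.0729]
ee_rot: [0.032, 0.999, 0.0, 0.0]
ft_force: [-0.6, -0.4, 0.7]
width: 0.0651
gripper_force: 0.0
yaw 1.507 j7 1.162 tq [-0.01  0.03 -0.02] f [-0.6 -0.4  0.7]
bolt shift -3 -3 score 0.86
```

```bash
cat > m.py <<'E'
import pickle,cv2,numpy as np,sys
b=np.load("box.npy");L=lambda i:cv2.cvtColor(pickle.load(open(f'k_{i}.pkl','rb'))['img'],6)
t=L(6)[b[1]:b[3],b[0]:b[2]]
for i in sys.argv[1:]:
    q=cv2.matchTemplate(L(i),t,cv2.TM_CCOEFF_NORMED)[b[1]-50:b[1]+11,b[0]-8:b[0]+9];_,v,_,l=cv2.minMaxLoc(q);print(i,l[0]-8,l[1]-50,"%.2f"%v)
E
python3 m.py 0 7 8 9 10 11 12 13
```

```text
0 0 1 0.68
7 0 0 1.00
8 0 -4 0.99
9 1 -15 0.91
10 -1 -15 0.54
11 -1 8 0.46
12 -6 -16 0.58
13 -4 -18 0.54
```

```bash
python3 jog.py '[[[0, 0, 0, 0, 0, 0, 0], [0, 0, 0, 0, 0, 0, 0], [0, 0, 0, 0, 0, 0, 0], [0, 0, 0, 0, 0, 0, 0], [0, 0, 0, 0, 0, 0, 0]]]' 40
python3 look.py 14 6
python3 jog.py '[[[0, 0, 0, 0, 0, 0, 0.13], [0, 0, 0, 0, 0, 0, 0.13], [0, 0, 0, 0, 0, 0, 0.13], [0, 0, 0, 0, 0, 0, 0.13], [0, 0, 0, 0, 0, 0, 0.13]]]'
python3 jog.py '[[[0, 0, 0, 0, 0, 0, 0.13], [0, 0, 0, 0, 0, 0, 0.13], [0, 0, 0, 0, 0, 0, 0.13], [0, 0, 0, 0, 0, 0, 0.13], [0, 0, 0, 0, 0, 0, 0.13]]]'
python3 look.py 15
python3 jog.py '[[[0, 0, 0, 0, 0, 0, 0.13], [0, 0, 0, 0, 0, 0, 0.13], [0, 0, 0, 0, 0, 0, 0.13], [0, 0, 0, 0, 0, 0, 0.13], [0, 0, 0, 0, 0, 0, 0.13]]]'
python3 jog.py '[[[0, 0, 0, 0, 0, 0, 0.13], [0, 0, 0, 0, 0, 0, 0.13], [0, 0, 0, 0, 0, 0, 0.13], [0, 0, 0, 0, 0, 0, 0.13], [0, 0, 0, 0, 0, 0, 0.13]]]'
python3 jog.py '[[[0, 0, 0, 0, 0, 0, 0.13], [0, 0, 0, 0, 0, 0, 0.13], [0, 0, 0, 0, 0, 0, 0.13], [0, 0, 0, 0, 0, 0, 0], [0, 0, 0, 0, 0, 0, 0]]]'
python3 look.py 16
python3 -c "
import pickle,cv2,numpy as np
a=[cv2.convertScaleAbs(cv2.resize(pickle.load(open(f'k_{i}.pkl','rb'))['img'][230:330,215:305],None,fx=2.9,fy=2.9,interpolation=2),alpha=1.5) for i in (0,9,12,14,15,16)]
cv2.imwrite('pics/cmp.png',np.vstack([np.hstack(a[:3]),np.hstack(a[3:])]))"
```

```text
time: 19.7
ee_pos: [0.5474, -0.0123, 0.0731]
ee_rot: [0.033, 0.999, -0.0, 0.0]
ft_force: [-2.1, -2.6, 6.3]
width: 0.0348
gripper_force: 39.2
yaw 1.505 j7 1.160 tq [-0.46  0.44 -0.01] f [-2.1 -2.6  6.3]
bolt shift -4 -18 score 0.56
time: 20.25
ee_pos: [0.5474, -0.0124, 0.0732]
ee_rot: [0.353, 0.936, -0.0, 0.0]
ft_force: [-2.6, -2.7, 5.6]
width: 0.035
gripper_force: 39.3
time: 20.75
ee_pos: [0.5473, -0.0124, 0.0731]
ee_rot: [0.633, 0.774, -0.0, 0.0]
ft_force: [-4.2, -2.9, 5.3]
width: 0.0348
gripper_force: 39.3
yaw 0.200 j7 0.204 tq [-0.76  0.68  0.01] f [-4.2 -2.9  5.3]
time: 21.3
ee_pos: [0.5472, -0.0124, 0.0731]
ee_rot: [0.847, 0.531, -0.0, 0.0]
ft_force: [-4.1, -3.9, 6.1]
width: 0.0341
gripper_force: 39.3
time: 21.8
ee_pos: [0.5472, -0.0123, 0.0731]
ee_rot: [0.972, 0.233, -0.0, 0.0]
ft_force: [-4.0, -3.5, 5.8]
width: 0.0346
gripper_force: 39.4
time: 22.3
ee_pos: [0.5472, -0.0123, 0.0731]
ee_rot: [0.999, 0.043, -0.0, 0.0]
ft_force: [-3.6, -3.3, 8.2]
width: 0.0347
gripper_force: 39.8
yaw -1.485 j7 -1.001 tq [-0.66  0.9  -0.03] f [-3.6 -3.3  8.2]
```

View pics/cmp.png

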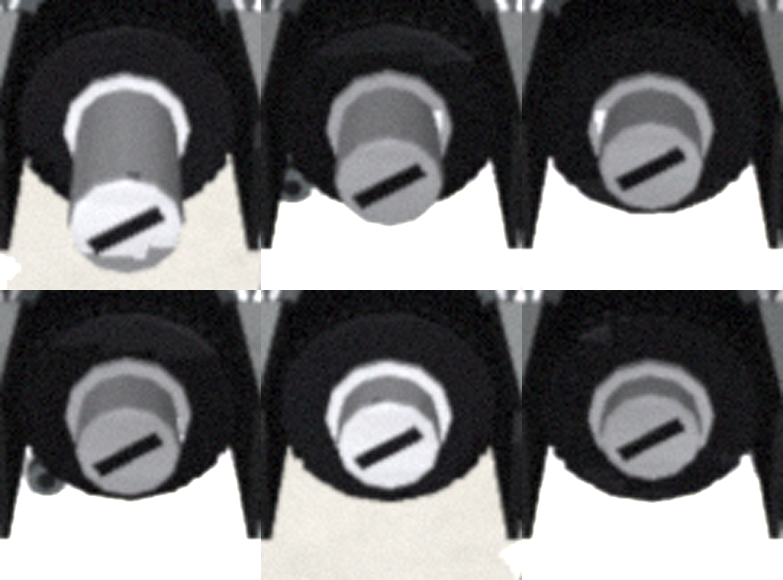

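The six crops show the bolt sinking steadily. In crop rows the slot is at 230 at the start, 186 after the drop, then 169, 165, 158 and now 150, which is about 8 mm below the drop. The plate's hole is taking the tip. I'll finish the last 0.2 rad, settle and hand in.

```bash
python3 jog.py '[[[0, 0, 0, 0, 0, 0, 0.1], [0, 0, 0, 0, 0, 0, 0.1], [0, 0, 0, 0, 0, 0, 0], [0, 0, 0, 0, 0, 0, 0], [0, 0, 0, 0, 0, 0, 0]]]' 40
python3 look.py 17 && python3 -c "
from station import env, cams, readout
o=readout.get_obs();print(o['time'],o['gripper_force'],o['joint_vel'])
print(env.sign_off())"
```

```text
time: 22.85
ee_pos: [0.5472, -0.0123, 0.0731]
ee_rot: [0.998, -0.057, -0.0, 0.0]
ft_force: [-4.5, -2.4, 7.5]
width: 0.0347
gripper_force: 40.1
yaw -1.685 j7 -1.149 tq [-0.58  0.96 -0.02] f [-4.5 -2.4  7.5]
22.9 40.08765399456024 [-6.59747158e-04 -2.05377951e-03 -2.50249367e-04  1.49789300e-05
 -9.55298790e-04 -1.29661970e-03  4.82889688e-04]
the job is handed in; nothing more can be done
None
```

I handed the job in at 22.9 s of robot time: the plate is home against the stop, the bolt dropped and then went one full turn forward, and the gripper still holds the collar at 40 N; no verdict was returned.

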